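# Set the cooling-water valve: close to the seat, back off two turns, keep hold

## Robot

A 6-joint arm with a two-finger parallel gripper is mounted at the origin on the work surface. World frame = base frame: x ahead of the robot, y to its left, z up, the work surface at z = 0. Lengths are in mm, angles in rad, forces in N, time in s.
With the tool pointing down it reaches from about 350 to 775 mm from the base axis. Payload 7.3 kg.
Tool frame: the origin (TCP) lies between the finger pads; the fingertips stand 25 mm ahead of it and the grasp point (between the pads) lies 6 mm ahead of it; z points along the fingers, y is the direction in which the jaws open and shut (so a half turn about z gives the same grasp; the last joint's range is limited). The gripper opens to 92 mm and grips with 3 to 60 N. Pads are 19 mm wide; open, the fingers measure 130 mm over their backs; the gripper's body (75 mm by 190 mm) begins 47 mm behind the grasp point.
Start: joints at [-1.385, 0.342, 1.524, -0, 1.275, -0.146], TCP at [171.039, -496.375, 251.741] pointing down, gripper open.
Joint ranges: [-2.53, 2.53], [-0.77, 2.02], [0.04, 2.7], [-1, 4.14], [0.28, 2.66], [-3.11, 3.11]. Speed limits (rad/s): [2.57, 2.57, 3.14, 3.14, 3.14, 3.14].

## Interface

Orientations are given as [roll, pitch, yaw] about the fixed x, y, z axes, in that order (R = Rz(yaw) Ry(pitch) Rx(roll)).
In Python, from plant import get_obs, capture, calibration, close_job gives the robot as it stands. The module is installed in compiled form; this text tells all that it offers.
- The arm moves only by the shell command python3 -m jog 'ROWS'. ROWS is JSON, one flat list of numbers, 5 for each row, row after row: the closure, from 0 (fully open) to 1 (shut), then the shift along the tool's x, y, z in mm, then the turn about the tool's z in degrees. In form: [fingers, tx, ty, tz, yaw, fingers, tx, ty, tz, yaw, ...]. A call has 1 to 5 rows; each row shifts and turns the pose as measured when the row begins, along the tool's axes as they then stand; what a row does not reach is not made up. A row lasts 1/10 s, in which the tool goes at most 50 mm and 8.59 degrees, less where a joint would pass 70% of its speed; a pose out of reach is approached as far as the arm can. A call is refused whole if a number of a shift passes 50 or a number of a turn 8.59, either way. A call with a gripper value outside its range is refused whole. The fingers move at their own pace and stop on an object; the grip force is fixed at half the most. Time passes only in rows, so rows that do not move let the fingers close. It gives the time, the measured TCP pose, the force and the opening at its end, in the units of the state.
- get_obs(): the state, without advancing time (a new reading comes with each control period).
- capture(name): name is "side" or "top"; returns (picture, depth): 400x640x3 uint8, red, green, blue; 400x640 float32, mm along the optical axis (not along the pixel's ray), 0 where there is no reading.
- calibration(name): a dict with "fovy" (degrees; the focal length in pixels is half the picture's height over the tangent of half this angle, whatever the lens; pixels are square), "cx", "cy" (the principal point, pixels), "R" (3x3) and "t" (3): a world point X has camera coordinates R X + t. Camera axes: x right, y down, z forward; pixel columns grow to the right and rows downward; lengths in mm; the calibration is good to about 2 mm. A picture is of the moment at which its call begins. calibration takes no time and is no camera call.
- close_job(): hands the job in, once; it reports no verdict.
The state is a dict: "time": time; "joint_positions": joint angles; "dq": joint speeds; "tau": joint torques, N m; "tool_pos": TCP position; "tcp_rot": TCP orientation; "contact_force": force on the tool from outside, world axes, zero at the start; "moment": the same for the moment, N m; "grip_width": finger opening in mm.
Only numpy, scipy, OpenCV 4.12 (cv2) and the standard library are available. Lean on these libraries where they do the work, as an engineer would, in place of code of your own. Each camera call takes 0.05 s, during which the arm holds its last target.

## Task

Set the cooling water with the brass globe valve on the bench: take its handwheel by the upright crank handle, wind it clockwise until the valve stops on its seat, then back it off exactly two full turns. Finish there still gripping the crank handle, with the wheel standing still, so that it cannot creep while the flow settles; leave the ball valve's lever, the two brass beakers beside the pipe and the hammer as they are.

Things in the scene. Friction and masses are not known exactly. Their poses are not given: they have to be found in the camera images.
- crank_handle: the revolving handle of the handwheel: a plain bright aluminium round grip, 20 mm in diameter and 62 mm tall, upright, standing on the wheel's rim 52 mm from the wheel's axis; its foot is 5 mm above the rim's top, its top end is free. Origin at its centre, half-way up, on its own axis; z up. It spins freely on its pin (its yaw means nothing), so a gripper that holds it can go round with the wheel without turning itself.
- wheel_hub (a point): the centre of the handwheel, on its vertical axis, level with the middle of the rim (43 mm below the centre of the crank handle). The wheel is of dark cast iron, level, 118 mm across, its rim a round bar 14 mm thick, with three spokes; 0.18 to 0.19 m above the bench. It sits on the rising stem of the brass globe valve: wheel and handle rise 3 mm for each turn of opening and sink 3 mm for each turn of closing.
- handwheel (a joint): angle of the handwheel in rad over several turns: 0 = closed, the hard stop on the seat; it grows as the valve opens (anticlockwise seen from above), 6.283 for each turn, up to 4 turns. At the start it is between 0.7 and 2.4 turns open. Stiff packing: about 6 N at the crank handle turns it; it stays where it is left.
- ball_lever (a joint): angle in rad of the black-gripped flat lever, reaching 130 mm from its pivot, on the ball valve in the same pipe, 115 mm from the wheel's axis and about 60 mm below the wheel: 0 = open, in line with the pipe. To be left alone.
- beaker1: loose brass beaker standing upright by the pipe on the robot's side, 78 mm across the mouth, 105 mm tall; origin at the centre of its underside, z up. To be left alone.
- beaker2: a second, equal brass beaker, beyond the pipe; origin at the centre of its underside, z up. To be left alone.
- hammer: hammer with a red handle, 280 mm long, lying on the bench beyond the pipe; origin at the underside of its middle, x along the handle towards the head. To be left alone.

How it is judged:
By the outcome, as a careful person would: the job done as asked, in the order asked, and still so for the second after the job is handed in, while the arm keeps its last pose, push and grip.
It also fails if it takes over 72 s, if anything falls off the work surface, if the arm or the gripper's body presses on something with over 40 N, if the wrist force passes 120 N, or if a joint passes its speed limit or range.

## Working session

There is one attempt and no reset: what is moved stays moved. The work goes in short steps, Python scripts to look and compute and a shell command to move; the robot and the scene stay as the last step left them, time stands still between calls to the robot, and variables do not carry over. Pictures are saved under pics/ and viewed, and the job is handed in when it is done.

```bash
mkdir -p pics; cat > h.py <<'E'
import numpy as np, cv2
from plant import get_obs, capture, calibration
def f(c): return 200/np.tan(np.radians(c['fovy'])/2)
def unproj(c,u,v,d):
    F=f(c); p=np.array([(u-c['cx'])/F*d,(v-c['cy'])/F*d,d]); R=np.array(c['R']); return R.T@(p-np.array(c['t']))
def proj(c,X):
    F=f(c); p=np.array(c['R'])@np.array(X)+np.array(c['t']); return c['cx']+F*p[0]/p[2], c['cy']+F*p[1]/p[2]
E
python3 - <<'E'
from h import *
print(get_obs())
for n in ('side','top'):
    im,d=capture(n); cv2.imwrite(f'pics/{n}0.png',im[:,:,::-1]); np.save(f'{n}0.npy',d); print(n,calibration(n))
E
```

```text
{'time': 0.0, 'joint_positions': array([-1.38500273e+00,  3.42720063e-01,  1.52497324e+00, -2.40863646e-05,
        1.27540884e+00, -1.45973969e-01]), 'dq': array([-0.00034122,  0.0018993 , -0.00120334,  0.00095105,  0.00015142,
       -0.00215438]), 'tau': array([-8.74952766e-04, -4.31243527e+01, -2.44219244e+01,  7.17330887e-02,
        5.59792563e-02, -1.19413389e-04]), 'tool_pos': array([ 170.96165679, -496.00970425,  251.06159492]), 'tcp_rot': array([-3.14009586e+00, -1.96778079e-04,  3.31774451e-01]), 'contact_force': array([0.14069957, 0.35363896, 0.70981227]), 'moment': array([-0.02816654, -0.01857548,  0.01970171]), 'grip_width': 91.67455731427565}
side {'fovy': 42.49388057260363, 'cx': 327.9025762754724, 'cy': 190.98427815233444, 'R': array([[-0.98774473, -0.15534337, -0.01512591],
       [-0.06180122,  0.47826136, -0.87604034],
       [ 0.14332119, -0.86436943, -0.48200055]]), 't': array([ 590.14335438,  161.99736361, 1081.75589371])}
top {'fovy': 43.28861473424276, 'cx': 324.0108689128638, 'cy': 211.51564392124106, 'R': array([[ 0.02611124, -0.99886675,  0.03979227],
       [-0.98073184, -0.03330583, -0.19249878],
       [ 0.19360594, -0.03399917, -0.98049008]]), 't': array([ -22.12786155,  599.69025132, 1080.02086884])}
```

View pics/side0.png

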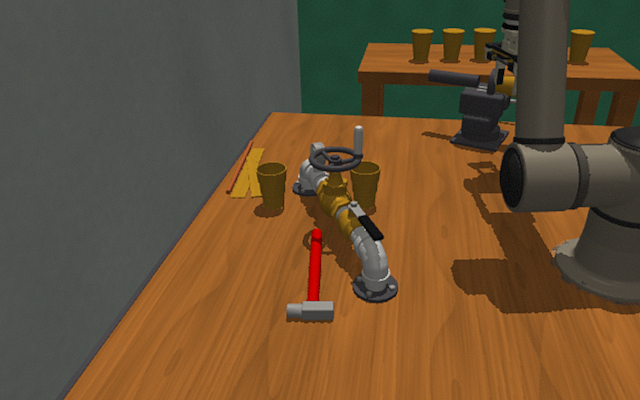

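View pics/top0.png

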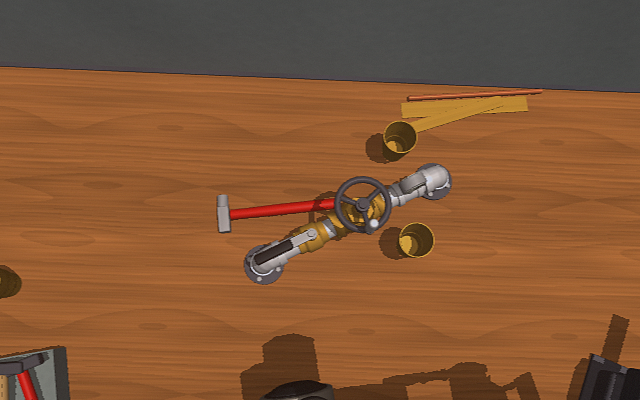

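The side view shows the wheel at about (335,158) with its handle at (358,128–157). In the top view the wheel is at about (362,205), with the handle top at about (374,224). I'll enlarge both.

```bash
python3 - <<'E'
from h import *
a=cv2.imread('pics/side0.png')[110:220,240:410]; b=cv2.imread('pics/top0.png')[160:260,300:450]
cv2.imwrite('pics/s0z.png',cv2.resize(a,None,fx=4.5,fy=4.5,interpolation=cv2.INTER_CUBIC))
cv2.imwrite('pics/t0z.png',cv2.resize(b,None,fx=5,fy=5,interpolation=cv2.INTER_CUBIC))
D=np.load('top0.npy');c=calibration('top')
F=f(c)
vv,uu=np.mgrid[120:280,230:460]; dd=D[120:280,230:460]
P=np.stack([(uu-c['cx'])/F*dd,(vv-c['cy'])/F*dd,dd],-1).reshape(-1,3)
W=(P-c['t'])@c['R']; W=W[P[:,2]>0]
hz=W[W[:,2]>205]; print('handle',len(hz),hz.mean(0),hz.min(0),hz.max(0))
w=W[(W[:,2]>170)&(W[:,2]<205)]
print(len(w),w.mean(0),w.min(0),w.max(0))
r=w
for it in range(10):
    A=np.c_[2*r[:,:2],np.ones(len(r))]; s=np.linalg.lstsq(A,(r[:,:2]**2).sum(1),rcond=None)[0]
    R=np.sqrt(s[2]+s[0]**2+s[1]**2); dist=np.linalg.norm(w[:,:2]-s[:2],axis=1)
    r=w[(dist>43)&(dist<61)]
print(s[:2],R,len(r),np.percentile(r[:,2],[5,50,95]))
print('phi',np.degrees(np.arctan2(hz[:,1].mean()-s[1],hz[:,0].mean()-s[0])))
E
```

```text
handle 125 [540.19175078 -88.51638448 247.88446471] [533.06927091 -98.73456476 205.43154799] [550.20734604 -80.83025788 261.45038483]
1514 [597.31097437 -81.77019676 187.9009232 ] [ 532.36602196 -201.66274512  170.00033202] [666.2980752  -19.25966377 204.91321509]
[591.81479162 -77.39900463] 52.01187631249222 1045 [185.88794041 190.49940913 194.31234334]
phi -167.84657396967722
```

View pics/s0z.png

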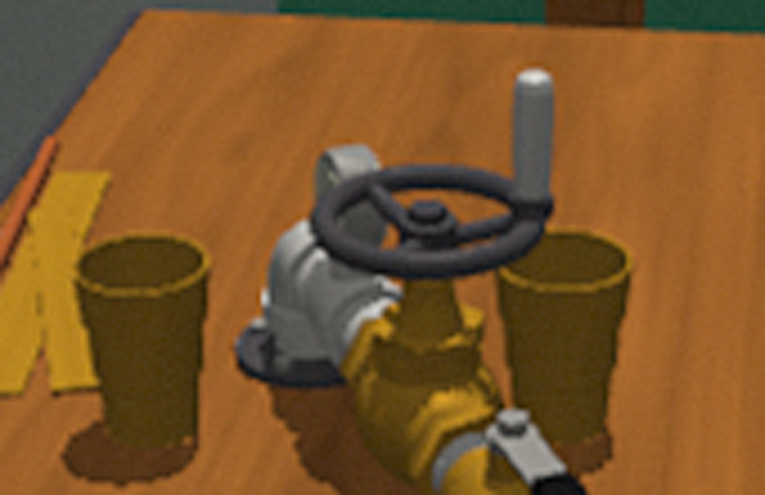

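View pics/t0z.png

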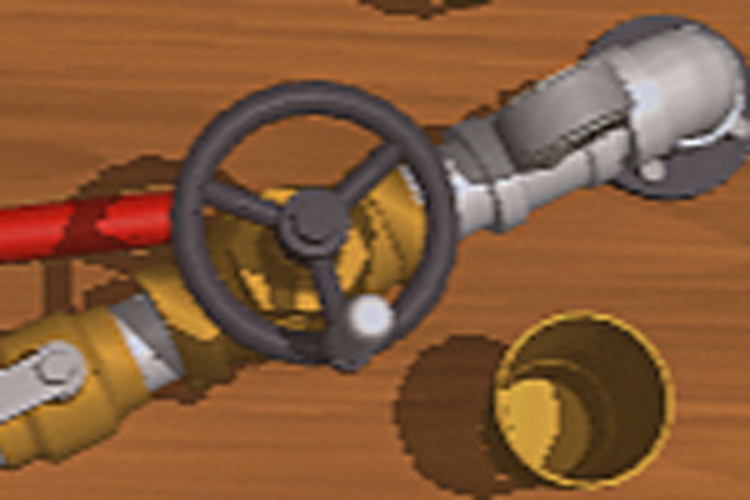

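```bash
python3 - <<'E'
from h import *
D=np.load('top0.npy');c=calibration('top');F=f(c)
vv,uu=np.mgrid[120:280,230:460]; dd=D[120:280,230:460]
P=np.stack([(uu-c['cx'])/F*dd,(vv-c['cy'])/F*dd,dd],-1).reshape(-1,3)
W=(P-c['t'])@c['R']
t=W[(W[:,2]>253)&(W[:,2]<270)]; print('top disk',len(t),t.mean(0),t.min(0),t.max(0))
# beakers
V,U=np.mgrid[0:400,0:640]; 
P=np.stack([(U-c['cx'])/F*D,(V-c['cy'])/F*D,D],-1).reshape(-1,3); W=(P-c['t'])@c['R']; uv=np.c_[U.ravel(),V.ravel()]
for n,(a,b,lo,hi) in dict(b1=(416,240,95,112),b2=(400,138,95,112)).items():
    m=(np.hypot(uv[:,0]-a,uv[:,1]-b)<24)&(W[:,2]>lo)&(W[:,2]<hi); q=W[m]; print(n,q.mean(0),q.min(0),q.max(0))
# side camera
D=np.load('side0.npy');c=calibration('side');F=f(c)
P=np.stack([(U-c['cx'])/F*D,(V-c['cy'])/F*D,D],-1).reshape(-1,3); W=(P-c['t'])@c['R']
m=(abs(uv[:,0]-358)<8)&(uv[:,1]>120)&(uv[:,1]<160)&(W[:,2]>205)&(W[:,0]<650)&(W[:,1]<0); q=W[m]; print('side handle',len(q),q.mean(0),q.min(0),q.max(0))
m=(abs(uv[:,0]-335)<30)&(uv[:,1]>140)&(uv[:,1]<175)&(W[:,2]>175)&(W[:,2]<200)&(W[:,1]>-160)&(W[:,1]<0); q=W[m]; print('side wheel',len(q),q.mean(0),q.min(0),q.max(0))
E
```

```text
top disk 73 [542.39990491 -90.10730308 257.70749211] [534.54182704 -98.73456476 253.12974993] [550.20734604 -81.77939759 261.45038483]
b1 [ 539.59191192 -208.6223037   103.07845978] [ 497.77008392 -242.23407024   95.06707199] [ 575.3204999  -166.03206866  110.66831762]
b2 [ 773.04761291 -171.07556588  103.03908446] [ 729.65774146 -207.52316361   95.14924803] [ 809.14929494 -131.68269304  110.55080887]
side handle 205 [541.35506879 -84.7591463  234.38086918] [532.53360153 -97.52274221 205.09692117] [550.31925645 -77.43883077 259.15655096]
side wheel 912 [589.7864455  -71.15755995 186.64827446] [ 531.71688103 -130.65248731  175.09079744] [649.74100743 -13.36355902 199.83182116]
```

The handle's axis is at about (541,-89) and its top at about z 258. The hub is at (592,-77.5) and the rim's middle at about 185. The measured crank radius is 52.4 mm against 52 given, and the heights fit too. First I'll lift and turn the tool to yaw 0.

```bash
python3 -m jog '[0,0,0,-40,6.3, 0,0,0,-30,6.3, 0,0,0,0,6.3, 0,0,0,0,0]'
```

```text
time: 0.5
tool_pos: [170.8, -495.0, 321.1]
tcp_rot: [-3.134, 0.002, -0.01]
contact_force: [-0.3, -0.3, -0.9]
grip_width: 91.9
```

```bash
python3 -m jog '[0,33,-36,0,0, 0,33,-36,0,0, 0,33,-36,0,0, 0,33,-36,0,0, 0,33,-36,0,0]'; python3 -m jog '[0,33,-36,0,0, 0,33,-36,0,0, 0,33,-36,0,0, 0,33,-36,0,0]'
```

```text
time: 1.0
tool_pos: [336.9, -314.0, 317.8]
tcp_rot: [-3.129, 0.005, -0.005]
contact_force: [0.9, -0.4, 0.6]
grip_width: 92.0
time: 1.4
tool_pos: [470.0, -164.5, 316.4]
tcp_rot: [-3.126, 0.009, 0.008]
contact_force: [0.5, -1.3, -0.9]
grip_width: 91.8
```

```bash
python3 -m jog '[0,30,-32,0,0, 0,30,-32,0,0, 0,11,-11,0,0.5, 0,0,0,0,0]'
```

```text
time: 1.8
tool_pos: [544.2, -79.2, 312.7]
tcp_rot: [-3.123, 0.015, 0.02]
contact_force: [-0.7, 0.2, -0.1]
grip_width: 91.7
```

```bash
python3 - <<'E'
from h import *
print(get_obs()['tool_pos'],get_obs()['tcp_rot'])
im,d=capture('side'); cv2.imwrite('pics/s1.png',cv2.resize(im[20:220,240:500,::-1],None,fx=3,fy=3))
E
```

```text
[544.18364692 -79.20490579 312.72420078] [-3.12262311  0.01466932  0.02029931]
```

View pics/s1.png

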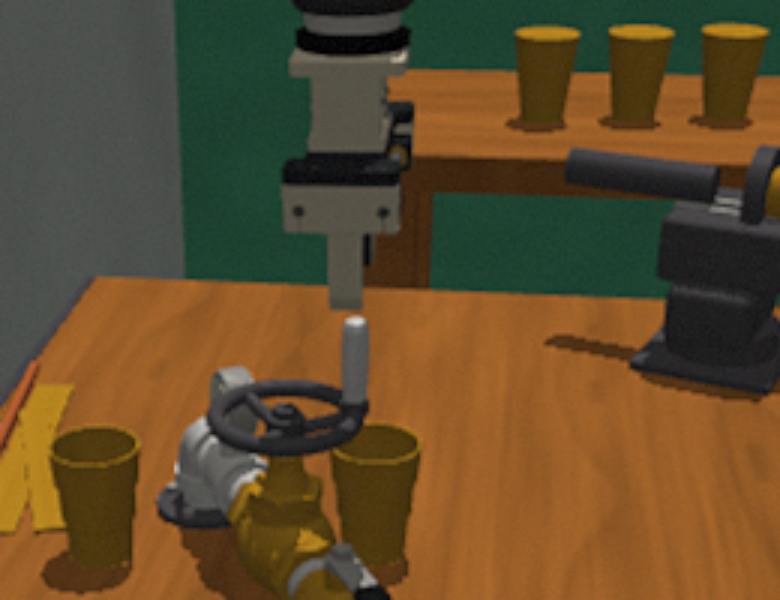

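```bash
python3 -m jog '[0,-2,11,0,1.2, 0,0,0,5,0, 0,0,0,0,0]'; python3 -c "
from plant import get_obs
o=get_obs();print(o['tool_pos'],o['tcp_rot'],o['dq'])"
```

```text
time: 2.15
tool_pos: [539.5, -94.3, 306.3]
tcp_rot: [-3.123, 0.018, -0.003]
contact_force: [-0.5, 0.9, 0.2]
grip_width: 91.9
[539.45352    -94.32509498 306.33744095] [-3.12328727  0.01801069 -0.00346386] [-0.032481   -0.01267262 -0.00722859 -0.0106716   0.00411705 -0.00778483]
```

```bash
python3 -m jog '[0,2,-4,30,0, 0,1,0,28,0, 0,0,0,8,0, 0,0,0,0,0]'; python3 - <<'E'
from h import *
o=get_obs();print(o['tool_pos'],o['tcp_rot'])
im,d=capture('side'); cv2.imwrite('pics/s2.png',cv2.resize(im[70:220,260:460,::-1],None,fx=4,fy=4))
E
```

```text
time: 2.55
tool_pos: [540.1, -93.1, 240.3]
tcp_rot: [-3.125, 0.015, -0.009]
contact_force: [0.4, -0.0, -0.4]
grip_width: 92.0
[540.13516716 -93.09565557 240.30805101] [-3.12466841  0.01482784 -0.00889695]
```

View pics/s2.png

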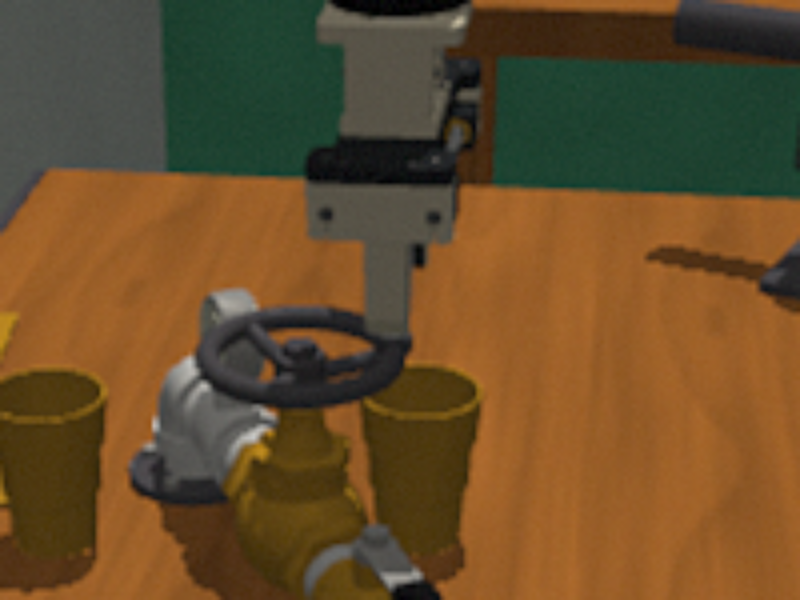

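```bash
python3 -m jog '[0.5,1,-4,2,0, 1,0,0,0,0, 1,0,0,0,0, 1,0,0,0,0, 1,0,0,0,0]'; python3 - <<'E'
from h import *
o=get_obs();print(o['tool_pos'],o['tcp_rot'],o['contact_force'],o['grip_width'])
E
```

```text
time: 3.1
tool_pos: [543.2, -89.6, 243.2]
tcp_rot: [-3.127, 0.007, -0.009]
contact_force: [-0.9, 0.6, -0.0]
grip_width: 56.3
[543.16871832 -89.59014019 243.24939954] [-3.12717698  0.00670641 -0.00904834] [-0.85609083  0.63572866 -0.0220936 ] 56.251337955802406
```

```bash
python3 -m jog '[1,-1,0,3,0, 1,0,0,0,0, 1,0,0,0,0, 1,0,0,0,0, 1,0,0,0,0]'; python3 -m jog '[1,0,0,0,0, 1,0,0,0,0, 1,0,0,0,0]'; python3 - <<'E'
from h import *
o=get_obs();print(o['tool_pos'],o['tcp_rot'],o['contact_force'],o['grip_width'])
E
```

```text
time: 3.6
tool_pos: [542.1, -89.9, 240.1]
tcp_rot: [-3.128, 0.007, -0.009]
contact_force: [0.2, -1.8, -1.3]
grip_width: 19.3
time: 3.9
tool_pos: [542.1, -90.1, 240.1]
tcp_rot: [-3.129, 0.007, -0.009]
contact_force: [0.4, -0.7, -0.3]
grip_width: 19.3
[542.07472632 -90.09332    240.14235998] [-3.12852031  0.00658747 -0.00893011] [ 0.37280678 -0.66074976 -0.2564906 ] 19.28454048838996
```

```bash
cat > n.py <<'E'
import sys; from h import *
import json,os
# usage: n.py stepdeg n hubx huby rad dz_total_extra ; cw negative
step=float(sys.argv[1]); n=int(sys.argv[2]); zc=float(sys.argv[3]) if len(sys.argv)>3 else 0
C=json.load(open('cfg.json')); hub=np.array(C['hub']); r=C['r']; k=C.get('k',1)
o=get_obs(); p=o['tool_pos'][:2]; a=np.arctan2(*(p-hub)[::-1])
print('t %.2f'%o['time'],'pos',o['tool_pos'].round(1),'rot',o['tcp_rot'].round(3),'F',o['contact_force'].round(1),'w %.1f'%o['grip_width'],'phi %.1f'%np.degrees(a),'rad %.1f'%np.linalg.norm(p-hub))
from scipy.spatial.transform import Rotation as Ro
M=Ro.from_euler('xyz',o['tcp_rot']).as_matrix()
z=-3*step/360*-1
rows=[];q=p.copy()
for i in range(n):
    b=a+np.radians(step)*(i+1); t=hub+r*np.array([np.cos(b),np.sin(b)])
    d=np.array([*(t-q),3*step/360+(zc/n)]); q=t
    v=M.T@d; rows.append('1,%.1f,%.1f,%.1f,0'%tuple(v))
print(', '.join(rows))
with open('log.txt','a') as fl: fl.write(' '.join('%.3f'%x for x in [o['time'],*o['tool_pos'],*o['contact_force']])+'\n')
E
echo '{"hub":[592,-77.5],"r":51.5}' > cfg.json; python3 n.py -12 5
```

```text
t 3.90 pos [542.1 -90.1 240.1] rot [-3.129  0.007 -0.009] F [ 0.4 -0.7 -0.3] w 19.3 phi -165.8 rad 51.5
1,-1.6,-10.6,0.2,0, 1,0.6,-10.7,0.2,0, 1,2.8,-10.4,0.2,0, 1,4.9,-9.6,0.2,0, 1,6.8,-8.3,0.2,0
```

```bash
python3 -m jog '[1,-1.6,-10.6,0.2,0, 1,0.6,-10.7,0.2,0, 1,2.8,-10.4,0.2,0, 1,4.9,-9.6,0.2,0, 1,6.8,-8.3,0.2,0]'; python3 n.py -12 5
```

```text
time: 4.4
tool_pos: [551.5, -45.4, 239.8]
tcp_rot: [-3.14, 0.017, -0.013]
contact_force: [-6.8, -2.6, 4.4]
grip_width: 19.4
t 4.40 pos [551.5 -45.4 239.8] rot [-3.14   0.017 -0.013] F [-6.8 -2.6  4.4] w 19.4 phi 141.6 rad 51.7
1,7.6,-7.7,-0.0,0, 1,8.9,-6.1,-0.0,0, 1,10.0,-4.1,-0.1,0, 1,10.6,-1.9,-0.1,0, 1,10.8,0.3,-0.1,0
```

```bash
python3 n.py -18 5
```

```text
t 4.40 pos [551.5 -45.4 239.8] rot [-3.14   0.017 -0.013] F [-6.8 -2.6  4.4] w 19.4 phi 141.6 rad 51.7
1,11.9,-10.9,-0.0,0, 1,14.6,-6.9,-0.1,0, 1,16.0,-2.0,-0.1,0, 1,15.8,3.0,-0.1,0, 1,14.1,7.7,-0.1,0
```

```bash
python3 -m jog '[1,11.9,-10.9,0,0, 1,14.6,-6.9,-0.1,0, 1,16,-2,-0.1,0, 1,15.8,3,-0.1,0, 1,14.1,7.7,-0.1,0]'; python3 n.py -18 5
```

```text
time: 4.9
tool_pos: [618.2, -31.4, 238.9]
tcp_rot: [-3.135, 0.035, -0.01]
contact_force: [-4.3, 5.3, 1.8]
grip_width: 19.8
t 4.90 pos [618.2 -31.4 238.9] rot [-3.135  0.035 -0.01 ] F [-4.3  5.3  1.8] w 19.8 phi 60.4 rad 53.0
1,11.9,11.3,-0.3,0, 1,9.0,13.4,-0.3,0, 1,4.4,15.5,-0.1,0, 1,-0.6,16.1,0.1,0, 1,-5.5,15.1,0.2,0
```

```bash
python3 -m jog '[1,11.9,11.3,-0.3,0, 1,9,13.4,-0.3,0, 1,4.4,15.5,-0.1,0, 1,-0.6,16.1,0.1,0, 1,-5.5,15.1,0.2,0]'; python3 n.py -13 5
```

```text
time: 5.4
tool_pos: [641.9, -92.3, 238.6]
tcp_rot: [-3.118, 0.027, -0.0]
contact_force: [8.5, 5.1, -3.4]
grip_width: 19.5
t 5.40 pos [641.9 -92.3 238.6] rot [-3.118  0.027 -0.   ] F [ 8.5  5.1 -3.4] w 19.5 phi -16.5 rad 52.1
1,-5.1,10.6,-0.0,0, 1,-6.8,9.4,0.1,0, 1,-8.8,7.7,0.2,0, 1,-10.3,5.5,0.3,0, 1,-11.3,3.0,0.3,0
```

```bash
python3 -m jog '[1,-5.1,10.6,0,0, 1,-6.8,9.4,0.1,0, 1,-8.8,7.7,0.2,0, 1,-10.3,5.5,0.3,0, 1,-11.3,3,0.3,0]'; python3 n.py -13 5
```

```text
time: 5.9
tool_pos: [607.7, -126.8, 238.0]
tcp_rot: [-3.115, 0.004, 0.002]
contact_force: [7.9, -2.9, -2.8]
grip_width: 19.5
t 5.90 pos [ 607.7 -126.8  238. ] rot [-3.115e+00  4.000e-03  2.000e-03] F [ 7.9 -2.9 -2.8] w 19.5 phi -72.3 rad 51.7
1,-11.5,2.0,0.1,0, 1,-11.7,-0.4,0.2,0, 1,-11.3,-3.0,0.2,0, 1,-10.3,-5.5,0.3,0, 1,-8.8,-7.6,0.3,0
```

```bash
python3 -m jog '[1,-11.5,2,0.1,0, 1,-11.7,-0.4,0.2,0, 1,-11.3,-3,0.2,0, 1,-10.3,-5.5,0.3,0, 1,-8.8,-7.6,0.3,0]'; python3 n.py -13 5
```

```text
time: 6.4
tool_pos: [558.7, -117.1, 237.3]
tcp_rot: [-3.127, -0.013, 0.0]
contact_force: [3.4, -6.4, -2.6]
grip_width: 19.5
t 6.40 pos [ 558.7 -117.1  237.3] rot [-3.127 -0.013  0.   ] F [ 3.4 -6.4 -2.6] w 19.5 phi -130.1 rad 51.7
1,-7.8,-8.7,0.1,0, 1,-5.9,-10.1,0.2,0, 1,-3.5,-11.1,0.2,0, 1,-0.9,-11.6,0.3,0, 1,1.7,-11.5,0.3,0
```

```bash
python3 -m jog '[1,-7.8,-8.7,0.1,0, 1,-5.9,-10.1,0.2,0, 1,-3.5,-11.1,0.2,0, 1,-0.9,-11.6,0.3,0, 1,1.7,-11.5,0.3,0]'; python3 n.py -13 5
```

```text
time: 6.9
tool_pos: [540.4, -70.1, 236.6]
tcp_rot: [3.141, -0.012, -0.003]
contact_force: [-3.3, -5.7, 2.6]
grip_width: 19.6
t 6.90 pos [540.4 -70.1 236.6] rot [ 3.141e+00 -1.200e-02 -3.000e-03] F [-3.3 -5.7  2.6] w 19.6 phi 171.8 rad 52.2
1,3.6,-11.2,0.2,0, 1,5.4,-10.3,0.2,0, 1,7.6,-8.9,0.2,0, 1,9.4,-6.9,0.2,0, 1,10.7,-4.6,0.2,0
```

```bash
python3 -m jog '[1,3.6,-11.2,0.2,0, 1,5.4,-10.3,0.2,0, 1,7.6,-8.9,0.2,0, 1,9.4,-6.9,0.2,0, 1,10.7,-4.6,0.2,0]'; python3 n.py -13 5
```

```text
time: 7.4
tool_pos: [570.5, -29.3, 236.2]
tcp_rot: [3.135, 0.005, -0.004]
contact_force: [-6.7, -0.6, 3.8]
grip_width: 19.6
t 7.40 pos [570.5 -29.3 236.2] rot [ 3.135  0.005 -0.004] F [-6.7 -0.6  3.8] w 19.6 phi 114.0 rad 52.8
1,11.6,-2.4,0.0,0, 1,11.6,-1.0,0.0,0, 1,11.5,1.7,0.1,0, 1,10.9,4.2,0.1,0, 1,9.6,6.6,0.1,0
```

```bash
python3 -m jog '[1,11.6,-2.4,0,0, 1,11.6,-1,0,0, 1,11.5,1.7,0.1,0, 1,10.9,4.2,0.1,0, 1,9.6,6.6,0.1,0]'; python3 n.py -13 5
```

```text
time: 7.9
tool_pos: [620.1, -32.5, 235.8]
tcp_rot: [-3.141, 0.023, -0.001]
contact_force: [-4.6, 5.4, 3.4]
grip_width: 19.5
t 7.90 pos [620.1 -32.5 235.8] rot [-3.141e+00  2.300e-02 -1.000e-03] F [-4.6  5.4  3.4] w 19.5 phi 58.0 rad 53.0
1,8.3,8.6,-0.1,0, 1,7.3,9.1,-0.1,0, 1,5.0,10.5,-0.0,0, 1,2.5,11.4,0.0,0, 1,-0.1,11.7,0.1,0
```

```bash
python3 -m jog '[1,8.3,8.6,-0.1,0, 1,7.3,9.1,-0.1,0, 1,5,10.5,0,0, 1,2.5,11.4,0,0, 1,-0.1,11.7,0.1,0]'; python3 n.py -13 5
```

```text
time: 8.4
tool_pos: [640.5, -58.7, 236.0]
tcp_rot: [-3.095, 0.034, 0.012]
contact_force: [-2.5, 40.7, 9.6]
grip_width: 20.2
t 8.40 pos [640.5 -58.7 236. ] rot [-3.095  0.034  0.012] F [-2.5 40.7  9.6] w 20.2 phi 21.1 rad 52.0
1,2.3,11.5,-0.5,0, 1,0.2,11.7,-0.4,0, 1,-2.4,11.4,-0.3,0, 1,-4.9,10.6,-0.2,0, 1,-7.2,9.2,-0.1,0
```

A force of 40 N along y at phi of about 21°, 1.48 turns down, means the wheel is on its seat. I'll relax the push, measure again, and look.

```bash
python3 -m jog '[1,0,0,0,0, 1,0,0,0,0]'; python3 n.py -13 1;  python3 - <<'E'
from h import *
im,d=capture('top'); cv2.imwrite('pics/t3.png',cv2.resize(im[120:270,270:470,::-1],None,fx=4,fy=4)); np.save('t3.npy',d)
im,d=capture('side'); cv2.imwrite('pics/s3.png',cv2.resize(im[80:230,250:450,::-1],None,fx=4,fy=4)); np.save('s3.npy',d)
E
```

```text
time: 8.6
tool_pos: [639.0, -53.2, 235.9]
tcp_rot: [-3.089, 0.039, 0.018]
contact_force: [-3.0, -6.3, -0.5]
grip_width: 19.5
t 8.60 pos [639.  -53.2 235.9] rot [-3.089  0.039  0.018] F [-3.  -6.3 -0.5] w 19.5 phi 27.3 rad 52.9
1,2.7,11.6,-0.6,0
```

View pics/s3.png

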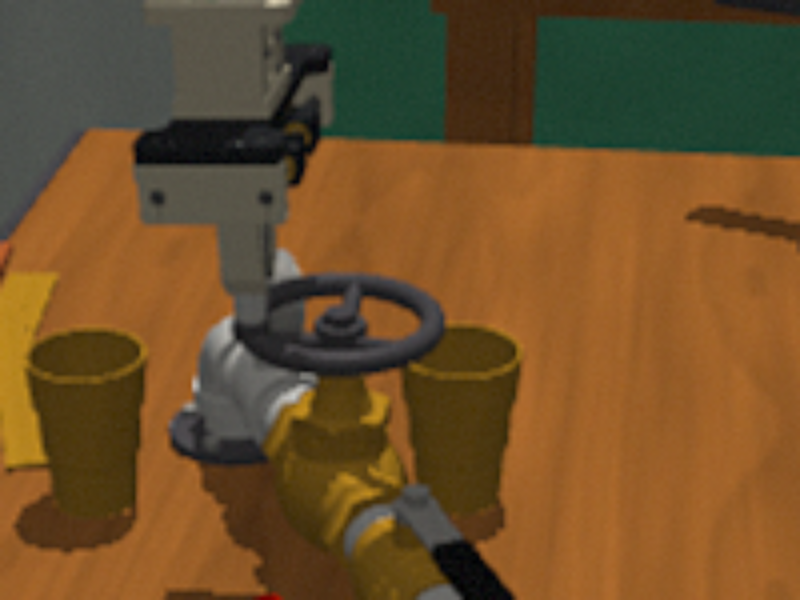

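View pics/t3.png

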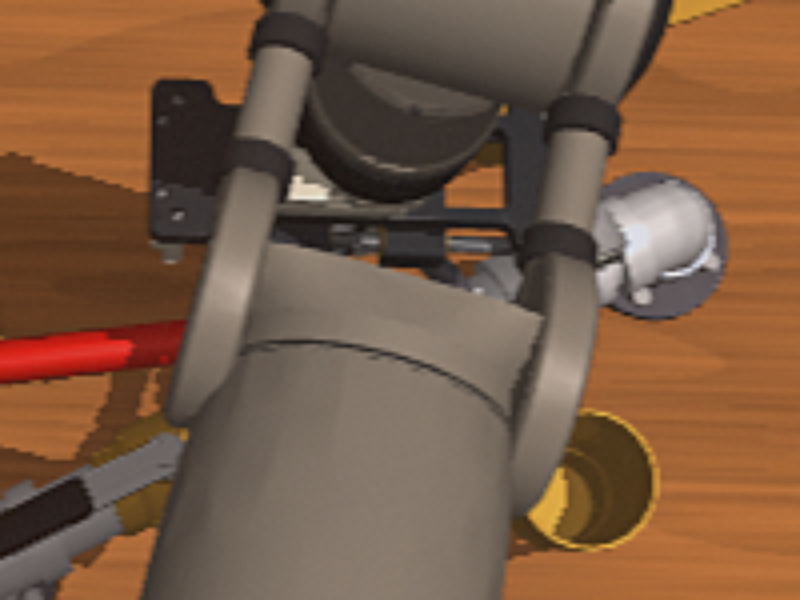

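The relaxation sprang the tool about 5 mm back (F -6 N), so the wheel may have crept off the seat a little. I'll press onto it again gently, to fix the seat angle at a modest force.

```bash
python3 -m jog '[1,1,3,-0.2,0]'; python3 n.py -4 1;python3 -m jog '[1,1,3,-0.2,0]'; python3 n.py -4 1
```

```text
time: 8.8
tool_pos: [639.9, -55.6, 235.9]
tcp_rot: [-3.086, 0.039, 0.017]
contact_force: [-4.5, 12.5, 1.3]
grip_width: 19.8
t 8.80 pos [639.9 -55.6 235.9] rot [-3.086  0.039  0.017] F [-4.5 12.5  1.3] w 19.8 phi 24.6 rad 52.7
1,0.3,3.8,-0.2,0
time: 8.9
tool_pos: [640.2, -55.9, 235.9]
tcp_rot: [-3.08, 0.041, 0.018]
contact_force: [-6.1, 13.4, 2.7]
grip_width: 19.3
t 8.90 pos [640.2 -55.9 235.9] rot [-3.08   0.041  0.018] F [-6.1 13.4  2.7] w 19.3 phi 24.1 rad 52.8
1,0.1,3.9,-0.2,0
```

```bash
python3 -m jog '[1,0.3,5,-0.2,0]'; python3 n.py -4 1; python3 -m jog '[1,0.3,5,-0.2,0]'; python3 n.py -4 1; python3 - <<'E'
from h import *
im,d=capture('side'); cv2.imwrite('pics/s4raw.png',im[:,:,::-1]);cv2.imwrite('pics/s4.png',cv2.resize(im[130:185,295:375,::-1],None,fx=10,fy=10,interpolation=cv2.INTER_CUBIC)); np.save('s4.npy',d)
E
python3 n.py -4 1
```

```text
time: 9.0
tool_pos: [640.1, -56.8, 236.0]
tcp_rot: [-3.072, 0.042, 0.02]
contact_force: [-3.3, 18.9, 4.6]
grip_width: 19.4
t 9.00 pos [640.1 -56.8 236. ] rot [-3.072  0.042  0.02 ] F [-3.3 18.9  4.6] w 19.4 phi 23.2 rad 52.4
1,0.4,3.7,-0.2,0
time: 9.1
tool_pos: [640.1, -57.1, 236.1]
tcp_rot: [-3.063, 0.044, 0.023]
contact_force: [-3.9, 18.2, 4.1]
grip_width: 19.5
t 9.10 pos [640.1 -57.1 236.1] rot [-3.063  0.044  0.023] F [-3.9 18.2  4.1] w 19.5 phi 23.0 rad 52.2
1,0.5,3.6,-0.3,0
t 9.15 pos [640.1 -57.2 236.1] rot [-3.062  0.044  0.023] F [-3.6 19.3  3.5] w 19.6 phi 22.9 rad 52.2
1,0.5,3.6,-0.3,0
```

View pics/s4.png

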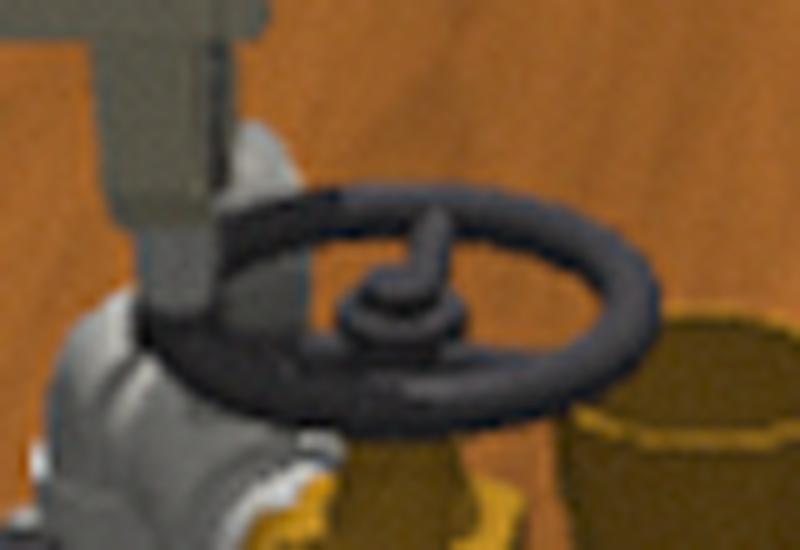

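The seat is at phi of about 25° (24.5° at 13 N, 23.5° at 19 N, about 26° at no load). The picture shows the rear spoke going from the hub cap at (403,285) to (437,215). Next I'll back off, counting unwrapped angle from here.

```bash
cat >> n.py <<'E'
g=o['tool_pos']+6*M[:,2]; pg=np.degrees(np.arctan2(g[1]-hub[1],g[0]-hub[0]))
with open('ph.txt','a') as fl: fl.write('%.3f\n'%pg)
u=np.degrees(np.unwrap(np.radians(np.loadtxt('ph.txt',ndmin=1)))); print('grasp phi %.1f  unwrapped from seat(25.5): %.1f'%(pg,u[-1]-25.5))
E
python3 n.py 18 5
```

```text
t 9.15 pos [640.1 -57.2 236.1] rot [-3.062  0.044  0.023] F [-3.6 19.3  3.5] w 19.6 phi 22.9 rad 52.2
1,-8.9,-13.5,1.3,0, 1,-12.1,-10.6,1.2,0, 1,-14.8,-6.3,1.0,0, 1,-16.0,-1.5,0.7,0, 1,-15.7,3.6,0.3,0
grasp phi 23.5  unwrapped from seat(25.5): -2.0
```

```bash
python3 -m jog '[1,-8.9,-13.5,1.3,0, 1,-12.1,-10.6,1.2,0, 1,-14.8,-6.3,1,0, 1,-16,-1.5,0.7,0, 1,-15.7,3.6,0.3,0]'; python3 n.py 18 5
```

```text
time: 9.65
tool_pos: [581.4, -29.1, 238.1]
tcp_rot: [-3.061, 0.014, 0.019]
contact_force: [5.3, 11.1, -2.2]
grip_width: 20.0
t 9.65 pos [581.4 -29.1 238.1] rot [-3.061  0.014  0.019] F [ 5.3 11.1 -2.2] w 20.0 phi 102.4 rad 49.5
1,-15.5,3.6,-0.2,0, 1,-12.7,10.0,-0.8,0, 1,-8.9,13.4,-1.1,0, 1,-4.4,15.5,-1.3,0, 1,0.6,16.0,-1.4,0
grasp phi 102.4  unwrapped from seat(25.5): 76.9
```

```bash
python3 -m jog '[1,-15.5,3.6,0,0, 1,-12.7,10,-0.6,0, 1,-8.9,13.4,-1,0, 1,-4.4,15.5,-1.2,0, 1,0.6,16,-1.3,0]'; python3 n.py 18 5
```

```text
time: 10.15
tool_pos: [541.0, -83.8, 237.2]
tcp_rot: [-3.049, 0.009, 0.021]
contact_force: [-4.0, 7.5, 0.5]
grip_width: 20.2
t 10.15 pos [541.  -83.8 237.2] rot [-3.049  0.009  0.021] F [-4.   7.5  0.5] w 20.2 phi -173.0 rad 51.4
1,4.0,15.5,-1.6,0, 1,8.7,13.5,-1.5,0, 1,12.5,10.1,-1.2,0, 1,15.0,5.8,-0.8,0, 1,16.1,0.9,-0.4,0
grasp phi -173.6  unwrapped from seat(25.5): 160.9
```

```bash
python3 -m jog '[1,4,15.5,-1.4,0, 1,8.7,13.5,-1.3,0, 1,12.5,10.1,-1,0, 1,15,5.8,-0.6,0, 1,16.1,0.9,-0.2,0]'; python3 n.py 18 5
```

```text
time: 10.65
tool_pos: [592.8, -131.5, 236.4]
tcp_rot: [-3.044, 0.024, 0.018]
contact_force: [-7.3, 1.4, 2.6]
grip_width: 20.4
t 10.65 pos [ 592.8 -131.5  236.4] rot [-3.044  0.024  0.018] F [-7.3  1.4  2.6] w 20.4 phi -89.2 rad 54.0
1,15.9,-5.0,-0.0,0, 1,14.4,-7.3,0.2,0, 1,11.4,-11.3,0.7,0, 1,7.4,-14.3,1.1,0, 1,2.6,-15.8,1.3,0
grasp phi -89.3  unwrapped from seat(25.5): 245.2
```

```bash
python3 -m jog '[1,15.9,-5,-0.2,0, 1,14.4,-7.3,0,0, 1,11.4,-11.3,0.5,0, 1,7.4,-14.3,0.9,0, 1,2.6,-15.8,1.1,0]'; python3 n.py 18 5
```

```text
time: 11.15
tool_pos: [643.7, -88.7, 238.4]
tcp_rot: [-3.059, 0.03, 0.007]
contact_force: [0.4, -8.0, 0.8]
grip_width: 20.1
t 11.15 pos [643.7 -88.7 238.4] rot [-3.059  0.03   0.007] F [ 0.4 -8.   0.8] w 20.1 phi -12.2 rad 52.9
1,-0.3,-16.3,1.2,0, 1,-4.0,-15.6,1.3,0, 1,-8.6,-13.6,1.2,0, 1,-12.4,-10.2,1.1,0, 1,-15.0,-5.9,0.8,0
grasp phi -11.8  unwrapped from seat(25.5): 322.7
```

```bash
python3 -m jog '[1,-0.3,-16.3,1.2,0, 1,-4,-15.6,1.3,0, 1,-8.6,-13.6,1.2,0, 1,-12.4,-10.2,1,0, 1,-15,-5.9,0.7,0]'; python3 n.py 18 5
```

```text
time: 11.65
tool_pos: [614.4, -33.4, 241.0]
tcp_rot: [-3.071, -0.002, -0.002]
contact_force: [13.2, 8.4, -3.8]
grip_width: 19.6
t 11.65 pos [614.4 -33.4 241. ] rot [-3.071e+00 -2.000e-03 -2.000e-03] F [13.2  8.4 -3.8] w 19.6 phi 63.1 rad 49.5
1,-14.4,-6.7,0.3,0, 1,-16.1,0.0,-0.2,0, 1,-15.3,5.0,-0.5,0, 1,-13.0,9.5,-0.8,0, 1,-9.4,13.0,-1.1,0
grasp phi 63.3  unwrapped from seat(25.5): 397.8
```

```bash
python3 -m jog '[1,-14.4,-7,0.3,0, 1,-16.1,0,0,0, 1,-15.3,5,-0.4,0, 1,-13,9.5,-0.7,0, 1,-9.4,13,-1,0]'; python3 n.py 18 5
```

```text
time: 12.15
tool_pos: [549.9, -49.4, 240.6]
tcp_rot: [-3.062, -0.018, -0.002]
contact_force: [1.1, 8.7, -2.4]
grip_width: 19.9
t 12.15 pos [549.9 -49.4 240.6] rot [-3.062e+00 -1.800e-02 -2.000e-03] F [ 1.1  8.7 -2.4] w 19.9 phi 146.3 rad 50.7
1,-7.4,14.1,-1.4,0, 1,-1.9,15.9,-1.5,0, 1,3.2,15.7,-1.3,0, 1,7.9,14.0,-1.1,0, 1,11.9,10.9,-0.8,0
grasp phi 145.8  unwrapped from seat(25.5): 480.3
```

```bash
python3 -m jog '[1,-7.4,14.1,-1.4,0, 1,-1.9,15.9,-1.5,0, 1,3.2,15.7,-1.2,0, 1,7.9,14,-1,0, 1,11.9,10.9,-0.7,0]'; python3 n.py 18 5
```

```text
time: 12.65
tool_pos: [558.3, -118.2, 239.7]
tcp_rot: [-3.05, -0.008, -0.001]
contact_force: [-6.7, 2.5, 1.3]
grip_width: 20.5
t 12.65 pos [ 558.3 -118.2  239.7] rot [-3.05e+00 -8.00e-03 -1.00e-03] F [-6.7  2.5  1.3] w 20.5 phi -129.6 rad 52.8
1,14.7,7.2,-0.7,0, 1,15.7,3.5,-0.4,0, 1,16.0,-1.5,0.1,0, 1,14.8,-6.4,0.5,0, 1,12.1,-10.6,0.9,0
grasp phi -130.0  unwrapped from seat(25.5): 564.5
```

```bash
python3 -m jog '[1,14.7,7.2,-0.7,0, 1,15.7,3.5,-0.4,0, 1,16,-1.5,0.1,0, 1,14.8,-6.4,0.5,0, 1,12.1,-10.6,0.9,0]'; python3 n.py 13 4
```

```text
time: 13.15
tool_pos: [627.6, -118.0, 240.0]
tcp_rot: [-3.054, 0.008, -0.009]
contact_force: [-6.5, -2.8, 3.2]
grip_width: 20.3
t 13.15 pos [ 627.6 -118.   240. ] rot [-3.054  0.008 -0.009] F [-6.5 -2.8  3.2] w 20.3 phi -48.7 rad 54.0
1,6.1,-10.5,0.8,0, 1,5.6,-10.2,0.7,0, 1,3.1,-11.2,0.9,0, 1,0.5,-11.6,0.9,0
grasp phi -48.3  unwrapped from seat(25.5): 646.2
```

```bash
python3 -m jog '[1,6.1,-10.5,0.8,0, 1,5.6,-10.2,0.7,0, 1,3.1,-11.2,0.9,0, 1,0.5,-11.6,0.9,0]'; python3 n.py 6 3
```

```text
time: 13.55
tool_pos: [644.4, -83.8, 241.4]
tcp_rot: [-3.069, 0.007, -0.016]
contact_force: [-0.7, -7.3, 1.7]
grip_width: 20.1
t 13.55 pos [644.4 -83.8 241.4] rot [-3.069  0.007 -0.016] F [-0.7 -7.3  1.7] w 20.1 phi -6.8 rad 52.7
1,-1.0,-5.5,0.4,0, 1,-0.3,-5.4,0.3,0, 1,-0.9,-5.3,0.3,0
grasp phi -6.4  unwrapped from seat(25.5): 688.1
```

```bash
python3 -m jog '[1,-0.8,-8,0.6,0, 1,-1.2,-8,0.5,0, 1,-2,-7,0.5,0]'; python3 n.py 5 2
```

```text
time: 13.85
tool_pos: [643.0, -67.5, 242.1]
tcp_rot: [-3.08, 0.0, -0.022]
contact_force: [2.2, -6.8, -1.0]
grip_width: 19.9
t 13.85 pos [643.  -67.5 242.1] rot [-3.08   0.    -0.022] F [ 2.2 -6.8 -1. ] w 19.9 phi 11.1 rad 52.0
1,-1.6,-4.2,0.2,0, 1,-1.5,-4.2,0.2,0
grasp phi 11.5  unwrapped from seat(25.5): 706.0
```

```bash
python3 -m jog '[1,-1.5,-5,0.2,0, 1,-1.5,-4,0.2,0, 1,0,0,0,0]'; python3 n.py 3 2;python3 - <<'E'
from h import *
im,d=capture('side'); cv2.imwrite('pics/s5raw.png',im[:,:,::-1]);cv2.imwrite('pics/s5.png',cv2.resize(im[130:185,295:375,::-1],None,fx=10,fy=10,interpolation=cv2.INTER_CUBIC)); np.save('s5.npy',d)
E
```

```text
time: 14.15
tool_pos: [642.1, -63.5, 242.2]
tcp_rot: [-3.087, -0.005, -0.026]
contact_force: [-0.6, 2.9, -0.1]
grip_width: 19.8
t 14.15 pos [642.1 -63.5 242.2] rot [-3.087 -0.005 -0.026] F [-0.6  2.9 -0.1] w 19.8 phi 15.6 rad 52.0
1,-1.3,-2.4,0.1,0, 1,-1.0,-2.5,0.1,0
grasp phi 15.9  unwrapped from seat(25.5): 710.4
```

View pics/s5.png

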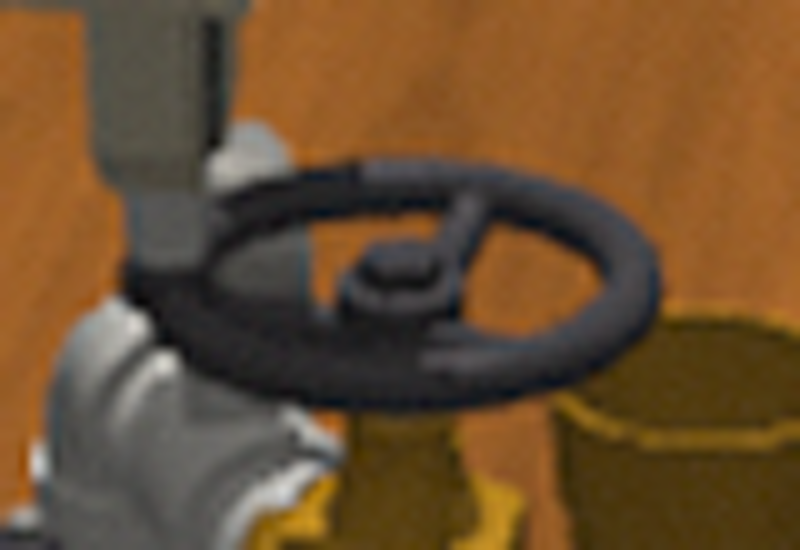

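The picture shows the spoke tip at (475,200), against (437,215) on the seat. That is about 10° short of two turns and agrees with the count of 710°. I'll nudge it on.

```bash
python3 -m jog '[1,-1.3,-4.5,0.2,0, 1,-1.8,-4.5,0.2,0, 1,-1.5,-3,0.1,0]'; python3 n.py 3 2
```

```text
time: 14.5
tool_pos: [639.0, -55.6, 242.4]
tcp_rot: [-3.092, -0.008, -0.03]
contact_force: [2.1, -5.8, -0.6]
grip_width: 19.8
t 14.50 pos [639.  -55.6 242.4] rot [-3.092 -0.008 -0.03 ] F [ 2.1 -5.8 -0.6] w 19.8 phi 25.0 rad 51.8
1,-1.6,-2.2,0.1,0, 1,-1.4,-2.3,0.1,0
grasp phi 25.3  unwrapped from seat(25.5): 719.8
```

```bash
python3 -m jog '[1,-0.6,-1,0,0, 1,0,0,0,0]'; python3 n.py 3 2;python3 - <<'E'
from h import *
im,d=capture('side'); cv2.imwrite('pics/s6raw.png',im[:,:,::-1]);cv2.imwrite('pics/s6.png',cv2.resize(im[130:185,295:375,::-1],None,fx=10,fy=10,interpolation=cv2.INTER_CUBIC)); np.save('s6.npy',d)
c=calibration('side'); 
# predicted pixel of spoke point r=30 on rear spoke and derivative, seat(z0) vs +6mm
hub=np.array([592,-77.5])
for z in (180.5,186.5):
  for r in (0,15,30,45):
    print(z,r,[np.round(proj(c,[hub[0]+r*np.cos(np.radians(a)),hub[1]+r*np.sin(np.radians(a)),z]),1).tolist() for a in (-115,-105,-100,-95,-90,-85)])
E
```

```text
time: 14.7
tool_pos: [639.0, -55.8, 242.4]
tcp_rot: [-3.094, -0.01, -0.031]
contact_force: [1.0, -1.3, -0.0]
grip_width: 19.9
t 14.70 pos [639.  -55.8 242.4] rot [-3.094 -0.01  -0.031] F [ 1.  -1.3 -0. ] w 19.9 phi 24.8 rad 51.8
1,-1.5,-2.3,0.1,0, 1,-1.4,-2.3,0.1,0
grasp phi 25.0  unwrapped from seat(25.5): 719.5
180.5 0 [[334.5, 159.7], [334.5, 159.7], [334.5, 159.7], [334.5, 159.7], [334.5, 159.7], [334.5, 159.7]]
180.5 15 [[338.2, 157.3], [337.1, 157.0], [336.6, 157.0], [336.0, 156.9], [335.5, 156.8], [334.9, 156.8]]
180.5 30 [[341.8, 154.9], [339.7, 154.4], [338.6, 154.3], [337.5, 154.2], [336.4, 154.1], [335.3, 154.0]]
180.5 45 [[345.3, 152.5], [342.2, 151.9], [340.6, 151.7], [339.0, 151.5], [337.3, 151.4], [335.6, 151.3]]
186.5 0 [[334.5, 157.2], [334.5, 157.2], [334.5, 157.2], [334.5, 157.2], [334.5, 157.2], [334.5, 157.2]]
186.5 15 [[338.1, 154.8], [337.1, 154.6], [336.6, 154.5], [336.0, 154.5], [335.4, 154.4], [334.9, 154.4]]
186.5 30 [[341.7, 152.5], [339.7, 152.0], [338.6, 151.9], [337.5, 151.8], [336.4, 151.7], [335.2, 151.6]]
186.5 45 [[345.3, 150.2], [342.2, 149.5], [340.6, 149.3], [339.0, 149.1], [337.3, 149.0], [335.6, 148.9]]
```

View pics/s6.png

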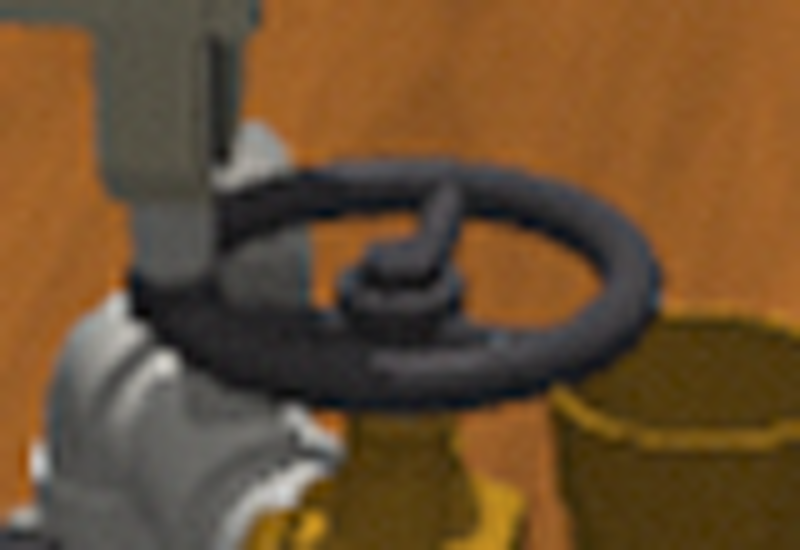

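```bash
cat > sp.py <<'E'
from h import *
def cols(fn,y0,y1):
    g=cv2.imread(fn).astype(float).mean(2) if False else cv2.imread(fn)[:,:,2].astype(float)
    out=[]
    for y in np.arange(y0,y1+.01,.5):
        a=int(np.floor(y)); w=y-a; row=(1-w)*g[a]+w*g[a+1]
        s=row[330:352]; bg=np.percentile(s,85); wt=np.clip(bg-20-s,0,None)
        # keep connected run around min
        m=np.argmin(s); l=m
        while l>0 and wt[l-1]>0:l-=1
        r=m
        while r<len(s)-1 and wt[r+1]>0:r+=1
        out.append((y,330+np.average(np.arange(l,r+1),weights=wt[l:r+1]),r-l+1))
    return np.array(out)
import sys
for fn,dy in [('pics/s4raw.png',0)]+[(a,-2.45) for a in sys.argv[1:]]:
    o=cols(fn,154.5+dy-0.5,156.5+dy); print(fn); print(o[:,1].round(2),o[:,2], o[:,1].mean().round(2))
E
python3 sp.py pics/s5raw.png pics/s6raw.png
```

```text
pics/s4raw.png
[345.18 344.89 348.84 349.66 350.38 336.09] [17. 17.  8.  6.  4. 10.] 345.84
pics/s5raw.png
[346.67 346.13 345.82 350.06 350.39 337.95] [13. 13. 14.  4.  3. 12.] 346.17
pics/s6raw.png
[347.82 348.37 349.03 349.74 350.31 336.41] [ 9.  8.  7.  6.  4. 10.] 346.95
```

```bash
cat > sp.py <<'E'
from h import *
import sys
L=lambda fn: cv2.resize(cv2.imread(fn)[135:170,320:360].astype(np.float32),None,fx=10,fy=10,interpolation=cv2.INTER_CUBIC)
A=L('pics/s4raw.png'); X0,Y0=320,135
def m(B,x0,x1,y0,y1):
    T=A[int((y0-Y0)*10):int((y1-Y0)*10),int((x0-X0)*10):int((x1-X0)*10)]
    R=cv2.matchTemplate(B,T,cv2.TM_CCOEFF_NORMED); _,v,_,p=cv2.minMaxLoc(R); return p[0]/10+X0-x0,p[1]/10+Y0-y0,round(v,3)
for fn in sys.argv[1:]:
    B=L(fn); print(fn,'spoke',m(B,334.5,344,152.5,156.5),'hubcap',m(B,329,337,155.5,164))
E
python3 sp.py pics/s4raw.png pics/s5raw.png pics/s6raw.png
```

```text
pics/s4raw.png spoke (0.0, 0.0, 1.0) hubcap (0.0, 0.0, 1.0)
pics/s5raw.png spoke (3.3000000000000114, -1.9000000000000057, 0.918) hubcap (-0.10000000000002274, -2.5, 0.965)
pics/s6raw.png spoke (0.8999999999999773, -2.4000000000000057, 0.976) hubcap (0.10000000000002274, -2.5, 0.973)
```

The hub cap rose 2.5 px, about 6 mm, so it is two turns. The spoke is 0.9 px, about 3°, short of its seat picture, while the arm count says 0.5–1° short. I'll open it about 2–3° more.

```bash
python3 -m jog '[1,-1.2,-2.5,0.1,0, 1,-1,-2,0.1,0, 1,-0.4,-0.7,0,0, 1,0,0,0,0]'; python3 n.py 3 2;python3 - <<'E'
from h import *
im,d=capture('side'); cv2.imwrite('pics/s7raw.png',im[:,:,::-1]);np.save('s7.npy',d)
E
python3 sp.py pics/s7raw.png
```

```text
time: 15.15
tool_pos: [637.5, -52.9, 242.4]
tcp_rot: [-3.098, -0.012, -0.033]
contact_force: [2.4, -1.6, -1.6]
grip_width: 19.9
t 15.15 pos [637.5 -52.9 242.4] rot [-3.098 -0.012 -0.033] F [ 2.4 -1.6 -1.6] w 19.9 phi 28.4 rad 51.8
1,-1.6,-2.2,0.0,0, 1,-1.5,-2.2,0.1,0
grasp phi 28.6  unwrapped from seat(25.5): 723.1
pics/s7raw.png spoke (-0.10000000000002274, -2.4000000000000057, 0.988) hubcap (0.0, -2.5, 0.975)
```

```bash
python3 - <<'E'
from h import *
ims=[capture('side')[0][:,:,::-1].astype(np.float32) for _ in range(3)]
ims.append(cv2.imread('pics/s7raw.png').astype(np.float32)); av=np.mean(ims,0); cv2.imwrite('pics/s8raw.png',av)
U=lambda a: cv2.resize(a[135:175,305:365].astype(np.float32),None,fx=20,fy=20,interpolation=cv2.INTER_CUBIC)
A=U(cv2.imread('pics/s4raw.png'))
for n,B in (('av',U(av)),('s6',U(cv2.imread('pics/s6raw.png')))):
  for w in [(334.5,344,152.5,156.5),(335,343,151,156),(336,342,152,157),(334,345,151.5,155),(336,344,153,156)]:
    T=A[int((w[2]-135)*20):int((w[3]-135)*20),int((w[0]-305)*20):int((w[1]-305)*20)]
    R=cv2.matchTemplate(B,T,cv2.TM_CCOEFF_NORMED);_,v,_,p=cv2.minMaxLoc(R);print(n,round(p[0]/20+305-w[0],2),round(p[1]/20+135-w[2],2),round(v,3))
a=cv2.imread('pics/s4raw.png')[133:183,295:375]; b=av[131:181,295:375].astype(np.uint8)
cv2.imwrite('pics/cmp.png',cv2.resize(np.hstack([a,b]),None,fx=5,fy=5,interpolation=cv2.INTER_CUBIC))
print(get_obs()['tool_pos'],get_obs()['contact_force'],get_obs()['dq'])
E
```

```text
av -0.05 -2.4 0.988
av -0.05 -2.45 0.99
av -0.05 -2.4 0.991
av -0.1 -2.4 0.979
av -0.05 -2.35 0.99
s6 0.9 -2.35 0.976
s6 0.95 -2.35 0.983
s6 0.9 -2.35 0.981
s6 0.95 -2.3 0.967
s6 0.9 -2.25 0.983
[637.45449637 -52.77178366 242.43277481] [ 1.16029335 -3.07060923 -0.68755744] [ 8.75677709e-04 -2.59876127e-03 -4.66460302e-04 -4.35595508e-05
 -1.41290010e-04 -2.41839187e-04][ WARN:0@3.667] global loadsave.cpp:1063 imwrite_ Unsupported depth image for selected encoder is fallbacked to CV_8U.
```

View pics/cmp.png

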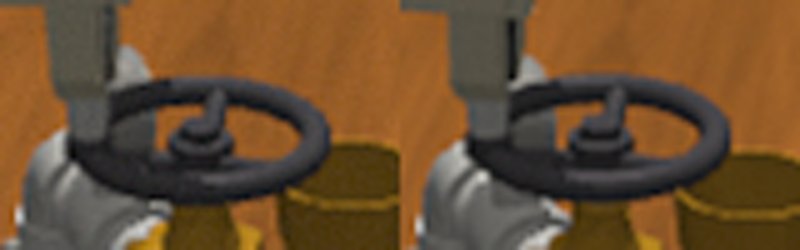

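The averaged picture matches the seat picture within 0.1 px, about 0.3°, and sits 2.45 px (6 mm) higher: exactly two turns. Next is a last check of the other objects and that the wheel is still, then I hand in.

```bash
python3 -m jog '[1,0,0,0,0, 1,0,0,0,0]'; python3 n.py 3 1; python3 - <<'E'
from h import *
im=capture('side')[0][:,:,::-1]; cv2.imwrite('pics/s9raw.png',im); 
a=cv2.imread('pics/side0.png'); 
cv2.imwrite('pics/s9.png',np.vstack([a[130:330,230:430],im[130:330,230:430]]))
for n,w in dict(b2=(255,290,160,218),b1=(362,383,160,205),hammer=(284,338,225,325),lever=(346,385,200,240)).items():
    T=a[w[2]:w[3],w[0]:w[1]]; R=cv2.matchTemplate(im[w[2]-8:w[3]+8,w[0]-8:w[1]+8],T,cv2.TM_CCOEFF_NORMED);_,v,_,p=cv2.minMaxLoc(R);print(n,p[0]-8,p[1]-8,round(v,3))
E
python3 sp.py pics/s9raw.png
```

```text
time: 15.55
tool_pos: [637.5, -52.8, 242.5]
tcp_rot: [-3.098, -0.012, -0.033]
contact_force: [2.7, -3.5, -0.3]
grip_width: 19.7
t 15.55 pos [637.5 -52.8 242.5] rot [-3.098 -0.012 -0.033] F [ 2.7 -3.5 -0.3] w 19.7 phi 28.5 rad 51.8
1,-1.7,-2.1,0.0,0
grasp phi 28.7  unwrapped from seat(25.5): 723.2
b2 0 0 0.992
b1 0 0 0.992
hammer 0 0 0.804
lever 0 0 0.901
pics/s9raw.png spoke (-0.10000000000002274, -2.4000000000000057, 0.988) hubcap (0.0, -2.5, 0.973)
```

View pics/s9raw.png

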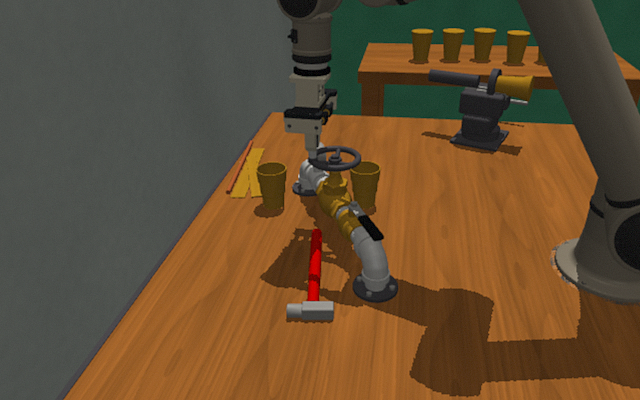

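The beakers at (272,188) and (365,185), the hammer at (315,275) and the lever at (367,222) have not moved, and only shadows changed. The gripper holds the handle and the wheel is still.

```bash
python3 -c "
from plant import close_job
print(close_job())"
```

```text
the job is handed in; nothing more can be done
None
```

I wound the valve clockwise by its crank handle about 1.5 turns onto its seat, then backed it off two full turns. I handed it in at 15.6 s with the handle still gripped (opening 19.7 mm).

**Seat:** The first contact pushed back with about 41 N, and the wheel crept a few degrees off when I relaxed. I pressed it on again at 13–19 N and took the seat angle from that.

**Two turns:** The camera shows the wheel's spoke back at its seat angle within about 0.4°. The hub is about 6 mm higher, as two turns should give. The arm's own count disagrees slightly, at about 723° against 720°, or 1.5–2° over after allowing for give in the grip. I trusted the picture.

**At rest:** The wheel was standing still, with about 4 N left on the tool, below the roughly 6 N that turns it. The tool finished tilted about 2.5°, and had reached about 5.5° while winding.

**Left alone:** Both beakers, the hammer and the ball-valve lever show no shift against the first side picture. The hammer and lever matched less closely (0.80 and 0.90, against 0.99 for the beakers), which I put down to changed shadows.

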